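# Slide a heel block under the marking bridge and prick its centre

### The job

With the fingertips only, without gripping or lifting it, push the loose black rubber heel block along the bench, straight flat edge towards you and narrow end first, under the low bridge of the green marking jig until it sits squarely and fully home against the back stop. Then press the red plunger on top of the bridge all the way down to mark the heel, and let it spring back up. Keep the heel flat on the bench, do not press the plunger before the heel is home, and leave the tack box, thread spool and lock cylinder where they are.

Things in the scene. Friction and masses are not known exactly. Their poses are not given: they have to be found in the camera images.
- heel: Loose black rubber heel block, D-shaped, 60 (x) x 62 (y) x 12 mm, about 50 g, flat on the bench. Origin: centre of its underside, z up. Its flat edge (36 mm straight) is at x = -30 mm; its narrow end (23 mm straight) at x = +30 mm; widest near x = -2 mm. It starts before the jig's mouth, narrow end that way, up to 35 mm off the jig's axis and turned up to 0.45 rad from it.
- jig: Marking jig fixed to the bench: green frame, aluminium bridge. Origin on the bench midway between the posts, under the plunger; x points the way the heel goes in, z up. Bridge from x = -13 to +13 mm, underside 16 mm, top 28 mm above the bench; posts at y = +-35 mm (70 mm apart). The heel is home with its origin at the jig's origin and both x axes in line, its flat edge 17 mm out in front.
- stop (a point): Middle of the back stop's face, 30 mm past the jig's origin along the jig's x, on the bench. The stop is a green wall across y, 13 mm high; the heel's narrow end rests on it when home. The heel slides on the bench itself all the way: there is no floor plate.
- mouth (a point): Middle of the jig's open mouth, on the bench at x = -48 mm of the jig. Two lead-in rails 13 mm high narrow from about 112 mm apart here to 70 mm apart at the posts (x = -13 mm).
- plunger (a joint): Plunger travel, straight down: 0 = up (at rest), 0.006 m = fully down. A spring returns it: about 2.4 N to start moving, 6 N fully down.
- cap (a point): Centre of the top face of the plunger's red cap, a disc 30 mm across; 50 mm above the bench when up, on the vertical through the jig's origin.
- tack_box: Bystander: dark green box of tacks, 65 x 88 x 28 mm, loose, left of the jig. Origin at the centre of its underside.
- spool: Bystander: wooden spool of red thread, 40 mm across, 54 mm tall, standing loose to the right of the jig. Origin at the centre of its underside.
- lock_cylinder: Bystander: brass lock cylinder, 71 x 17 x 31 mm, loose, to the left in front of the jig. Origin at the centre of its underside.
There are look-alikes about, which are no part of the job. Of the things like the jig, leave any that is yellow; of the rest the larger one is meant.

How it is judged:
By the outcome, as a careful person would: the job done as asked, in the order asked, and still so for the second after the job is handed in, with the robot touching nothing.
It also fails if it takes over 58 s, if anything falls off the work surface, if the arm or the gripper's body presses on something with over 40 N, if the wrist force passes 120 N, or if a joint passes its speed limit or range.

### The arm

A 6-joint arm with a two-finger parallel gripper is mounted at the origin on a cart in front of the work surface, level with it; the furniture and walls round the work are solid. World frame = base frame: x ahead of the robot, y to its left, z up, the work surface at z = 0. Lengths are in m, angles in rad, forces in N, time in s.
With the tool pointing down it reaches from about 0.375 to 0.975 m from the base axis. Payload 3.8 kg.
Tool frame: the origin (TCP) lies on the centre line of the jaws, within the pads' length; the fingertips stand 19 mm ahead of it and the grasp point (between the pads) is the TCP (ctrl.tips_ahead is the distance from the TCP to the fingertips, in m); z points along the fingers, y is the line along which they close (so a half turn about z gives the same grasp; the last joint's range is limited). The gripper opens to 85 mm and grips with 20 to 120 N. Pads are 22 mm wide; open, the fingers measure 114 mm over their backs; the gripper's body (76 mm by 85 mm) begins 54 mm behind the grasp point. The pads swing forward as they close: fully open they stand 13 mm farther back than shut.
Start: joints at [1.278, 0.264, 1.604, -0, 1.274, -0.037], TCP at [0.171, 0.653, 0.222] pointing down, gripper open.
Joint ranges: [-2.63, 2.63], [-0.94, 2.18], [0.31, 2.57], [-1.31, 4.45], [0, 2.66], [-2.55, 2.55]. Speed limits (rad/s): [2.57, 2.57, 3.14, 3.14, 3.14, 3.14].

### API

Orientations are given as a rotation vector (axis times angle).
In Python, from workcell import ctrl, vision, workorder gives the robot as it stands. The module is installed in compiled form; this text tells all that it offers.
- The arm moves only by the tool servo_tool, never from a script. Its arguments are lists of equal length, an entry for each row: "hand": the gripper command: -1 is shut, 1 is fully open, values between are in proportion; "linear": the shift along the tool's x, y, z in m, a list of three; "twist": the turn about the tool's z in rad. In form: {"hand": [hand, ...], "linear": [[dx, dy, dz], ...], "twist": [twist, ...]}. A call has 1 to 8 rows; each row shifts and turns the commanded pose from where the row before left it, along the tool's axes as they then stand; what a row does not reach is not made up. A row lasts 1/8 s, in which the tool goes at most 62.5 mm and 10.7 degrees, less where a joint would pass 70% of its speed; a pose out of reach is approached as far as the arm can. A call is refused whole if a number of a shift passes 0.0625 or a number of a turn 0.188, either way. A call with a gripper value outside its range is refused whole. The fingers move at their own pace and stop on an object; "grip_force" is the grip in N (left out, the last holds). Time passes only in rows, so rows that do not move let the fingers close. It gives the time, the measured TCP pose, the force, the opening and the grip force at its end, in the units of the state.
- ctrl.get_obs(): the state, without advancing time (a new reading comes with each control period).
- vision.camera(name): name is "scene" or "top" or "wrist"; returns a dict with "pixels" (480x640x3 uint8, red, green, blue), "fx", "fy", "cx", "cy" (pixels), "R" (3x3) and "t" (3): a world point X has camera coordinates R X + t. Camera axes: x right, y down, z forward; pixel columns grow to the right and rows downward; lengths in m; the calibration is good to about 2 mm. A picture is of the moment at which its call begins. There is no depth.
- workorder.sign_off(): hands the job in; it is judged then, once.
The state is a dict: "t": time; "joint_positions": joint angles; "joint_vel": joint speeds; "effort": joint torques, N m; "eef_pos": TCP position; "tcp_rot": TCP orientation; "force": force on the tool from outside, world axes, zero at the start; "wrist_torque": the same for the moment, N m; "opening": finger opening in m; "grip_force": force on a finger pad.
Only numpy, scipy, OpenCV 4.12 (cv2) and the standard library are available. Lean on these libraries where they do the work, as an engineer would, in place of code of your own. Each camera call takes 0.05 s, during which the arm holds its last target. There are 200 camera calls.

## Working session

There is one attempt and no reset: what is moved stays moved. The work goes in short steps, Python scripts to look and compute and a tool call to move; the robot and the scene stay as the last step left them, time stands still between calls to the robot, and variables do not carry over. Pictures are saved under pics/ and viewed, at most 10 in all, crops included, and the job is handed in when it is done.

Besides the shell and the picture viewer there is one more tool, called after "Call:" as name(argument=value, ...), one argument or row to a line, values as JSON. servo_tool: Moves the arm, as the interface text tells. Its arguments: {"type":"object","properties":{"hand":{"type":"array"},"linear":{"type":"array"},"twist":{"type":"array"},"grip_force":{"type":"number"}},"required":["hand","linear","twist"]}

```bash
mkdir -p pics
cat > h.py <<'E'
import numpy as np, cv2
from workcell import ctrl, vision, workorder
def snap(n,f=None):
    c=vision.camera(n)
    if f: cv2.imwrite('pics/'+f,c['pixels'][:,:,::-1])
    return c
def ray(c,u,v,z=0.):
    R=np.array(c['R']);t=np.array(c['t'])
    d=R.T@np.array([(u-c['cx'])/c['fx'],(v-c['cy'])/c['fy'],1]);o=-R.T@t
    return o+d*(z-o[2])/d[2]
def proj(c,X):
    p=np.array(c['R'])@np.array(X)+np.array(c['t']);return c['fx']*p[0]/p[2]+c['cx'],c['fy']*p[1]/p[2]+c['cy']
E
python3 - <<'E'
from h import *
snap('top','top.png');snap('scene','scene.png')
o=ctrl.get_obs();print(o,ctrl.tips_ahead)
E
```

```text
{'t': 0.1, 'joint_positions': array([ 1.27813211e+00,  2.64688521e-01,  1.60526001e+00, -5.55514440e-06,
        1.27373468e+00, -3.69048577e-02]), 'joint_vel': array([ 0.00112384, -0.00199046, -0.00209667,  0.00137032,  0.00103891,
       -0.00034228]), 'effort': array([-3.95910874e-04, -5.16706002e+01, -3.68589985e+01,  1.60911054e-05,
        6.34246957e-03,  1.52312288e-05]), 'eef_pos': array([0.17056564, 0.65236859, 0.22076717]), 'tcp_rot': array([-0.40060596, -3.11560381,  0.00324037]), 'force': array([ 1.15642955, -0.50602059, -0.86887943]), 'wrist_torque': array([-0.00927105, -0.09345048, -0.02325511]), 'grip_force': 0.0, 'opening': 0.0849256890277014} 0.019
```

View pics/top.png

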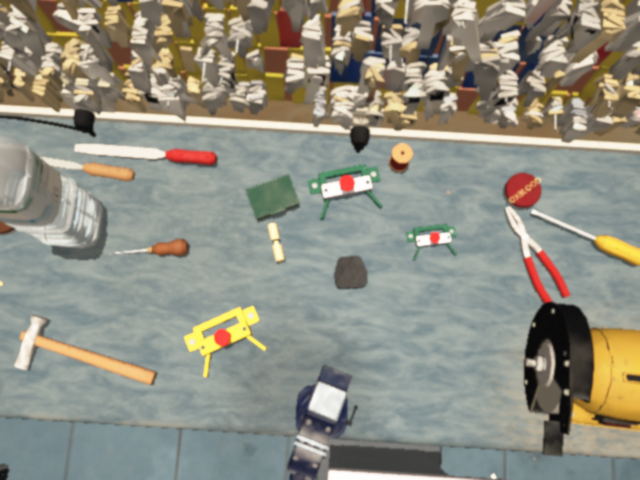

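View pics/scene.png

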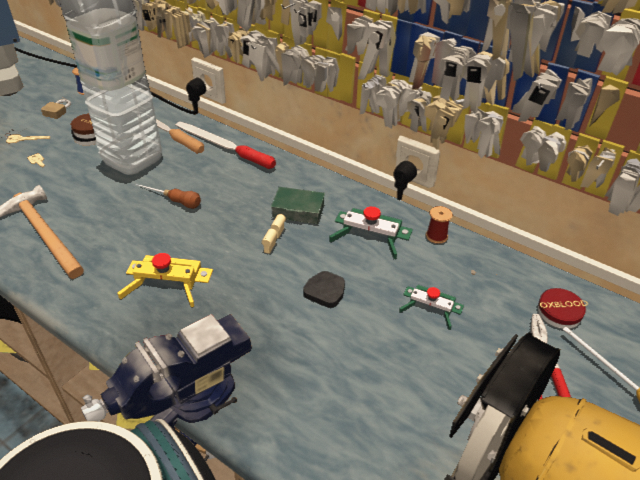

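The top view shows three jigs: yellow (222,337), large green (346,184) and small green (434,238). The large green one is meant, since it isn't yellow and it's the larger of the other two. The heel is at (351,272). I'll measure these and confirm in an enlarged crop.

Run:
```python
from h import *
T=snap('top');S=snap('scene');
p=T['pixels']
cv2.imwrite('pics/crop.png',cv2.resize(p[140:310,230:470,::-1],None,fx=3.3,fy=3.3,interpolation=cv2.INTER_CUBIC))
def blob(c,m,box):
    x0,y0,x1,y1=box;k=np.zeros(m.shape,np.uint8);k[y0:y1,x0:x1]=m[y0:y1,x0:x1]
    n,l,s,ce=cv2.connectedComponentsWithStats(k);i=1+np.argmax(s[1:,4]);return (l==i).astype(np.uint8),ce[i],s[i]
def red(c):
    q=c['pixels'].astype(int);return ((q[...,0]>150)&(q[...,1]<70)&(q[...,2]<70)).astype(np.uint8)
for c,b in((T,(325,165,370,205)),(S,(350,195,395,235))):
    m,ce,s=blob(c,red(c),b);print('cap',ce,s,ray(c,*ce,.05).round(4))
for c,b,nm in((T,(320,240,385,305),'T'),(S,(295,262,355,315),'S')):
    q=c['pixels'].astype(int);d=(q.max(2)<75).astype(np.uint8)
    m,ce,s=blob(c,d,b);ct=max(cv2.findContours(m,0,2)[0],key=cv2.contourArea)
    W=np.array([ray(c,*x[0],.012)[:2] for x in ct],np.float32)
    print('heel',nm,ce,s,ray(c,*ce,.012).round(4),cv2.minAreaRect(W))
    ap=cv2.approxPolyDP(W,.004,True)[:,0];print(ap.round(4))
q=cv2.cvtColor(p,cv2.COLOR_RGB2HSV)
g=((q[...,0]>60)&(q[...,0]<85)&(q[...,1]>130)).astype(np.uint8);print('tc',ray(T,320,240),-np.array(T['R']).T@T['t'])
k=np.zeros_like(g);k[155:225,300:390]=g[155:225,300:390]
for ct in cv2.findContours(k,0,2)[0]:
    if cv2.contourArea(ct)>8:
        W=np.array([ray(T,*x[0],.013)[:2] for x in ct],np.float32);print(ct.reshape(-1,2).mean(0),cv2.minAreaRect(W))
w=((q[...,1]<40)&(q[...,2]>190)).astype(np.uint8);k=np.zeros_like(g);k[165:205,310:385]=w[165:205,310:385]
for ct in cv2.findContours(k,0,2)[0]:
    if cv2.contourArea(ct)>8:
        W=np.array([ray(T,*x[0],.028)[:2] for x in ct],np.float32);print('w',ct.reshape(-1,2).mean(0),cv2.minAreaRect(W),W.mean(0))
```

```text
cap [346.42424242 179.42424242] [342 175  10  10  66] [0.6693 0.1578 0.05  ]
cap [371.74496644 212.13422819] [364 207  16  12 149] [0.6609 0.1569 0.05  ]Traceback (most recent call last):
  File "<stdin>", line 14, in <module>
  File "<stdin>", line 7, in blob
    return _wrapfunc(a, 'argmax', axis=axis, out=out, **kwds)
    return bound(*args, **kwds)
ValueError: attempt to get argmax of an empty sequence
```

View pics/crop.png

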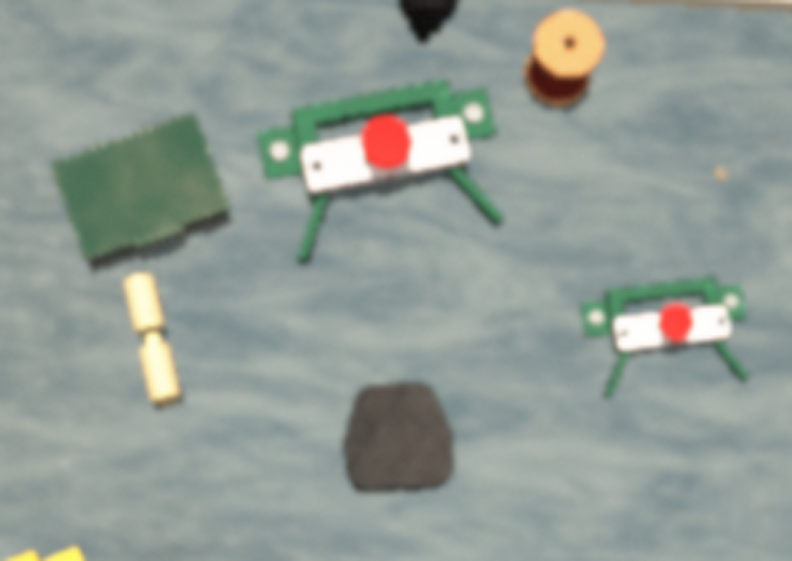

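The crop confirms it: the large green jig (cap at crop (385,143)), with its mouth facing down the picture. The heel at crop (398,437) has its narrow end towards the jig. Next I'll correct the thresholds.

Run:
```python
from h import *
T=snap('top');S=snap('scene');p=T['pixels']
def blob(m,box):
    x0,y0,x1,y1=box;k=np.zeros(m.shape,np.uint8);k[y0:y1,x0:x1]=m[y0:y1,x0:x1]
    n,l,s,ce=cv2.connectedComponentsWithStats(k);i=1+np.argmax(s[1:,4]);return (l==i).astype(np.uint8),ce[i],s[i]
for c,b in((T,(325,165,370,205)),(S,(350,200,395,225))):
    q=c['pixels'].astype(int);m,ce,s=blob((q[...,0]>q[...,1]*1.7+20).astype(np.uint8),b)
    print('cap',ce.round(2),s,ray(c,*ce,.05).round(4))
for c,b,nm in((T,(320,240,385,305),'T'),(S,(295,262,355,315),'S')):
    q=c['pixels'].astype(int);d=(q.max(2)<100).astype(np.uint8)
    m,ce,s=blob(d,b);ct=max(cv2.findContours(m,0,2)[0],key=cv2.contourArea)
    W=np.array([ray(c,*x[0],.012 if nm=='T' else .006)[:2] for x in ct],np.float32)
    print('heel',nm,ce.round(1),s,ray(c,*ce,.010).round(4),cv2.minAreaRect(W))
    if nm=='T': print(cv2.approxPolyDP(W,.0035,True)[:,0].round(4))
hs=cv2.cvtColor(p,cv2.COLOR_RGB2HSV)
g=((hs[...,0]>55)&(hs[...,0]<85)&(hs[...,1]>130)).astype(np.uint8)
m,ce,s=blob(g,(305,155,390,225));y,x=np.where(m)
W=np.array([ray(T,a,b,.013)[:2] for a,b in zip(x,y)],np.float32);print('frame',s,W.mean(0),cv2.minAreaRect(W))
w=((hs[...,1]<40)&(hs[...,2]>190)).astype(np.uint8)
m,ce,s=blob(w|((p[...,0]>p[...,1]*1.7+20)).astype(np.uint8),(318,165,374,205));y,x=np.where(m)
W=np.array([ray(T,a,b,.028)[:2] for a,b in zip(x,y)],np.float32);print('bridge',s,W.mean(0),cv2.minAreaRect(W))
# screw holes/feet ears: bright in crop
for u,v in((280,150),(474,112)): print('ear',ray(T,230+u/3.3,140+v/3.3,.004).round(4))
for u,v in((317,165),(455,139)): print('screw',ray(T,230+u/3.3,140+v/3.3,.028).round(4))
for u,v in((303,262),(499,222)): print('railend',ray(T,230+u/3.3,140+v/3.3,.013).round(4))
for u,v in((145,335),(140,190),(565,60)): print('byst',ray(T,230+u/3.3,140+v/3.3,.02).round(4))
```

```text
cap [346.5 182.5] [340 175  14  16 190] [0.6633 0.1574 0.05  ]
cap [371.78 212.81] [364 206  17  14 187] [0.6594 0.1559 0.05  ]
heel T [349.8 273.4] [335 257  31  32 857] [0.4999 0.1406 0.01  ] ((0.5014325380325317, 0.14037030935287476), (0.05832316353917122, 0.055980827659368515), 3.6190927028656006)
[[0.5275 0.1605]
 [0.5004 0.1683]
 [0.4727 0.1629]
 [0.4776 0.1149]
 [0.5059 0.1126]
 [0.5169 0.1169]
 [0.5219 0.1283]
 [0.5278 0.1249]
 [0.5314 0.1288]]
heel S [324.6 289. ] [ 303  271   42   38 1158] [0.4967 0.1391 0.01  ] ((0.5019416213035583, 0.1414872109889984), (0.0709347277879715, 0.06600238382816315), 6.908031940460205)Traceback (most recent call last):
  File "<stdin>", line 17, in <module>
  File "<stdin>", line 5, in blob
    return _wrapfunc(a, 'argmax', axis=axis, out=out, **kwds)
    return bound(*args, **kwds)
ValueError: attempt to get argmax of an empty sequence
```

Run:
```python
from h import *
T=snap('top')
def P(n,a,b,z):
    A,B=[ray(T,230+u/3.3,140+v/3.3,z) for u,v in(a,b)];d=B-A
    print(n,A.round(4),B.round(4),'mid',((A+B)/2).round(4),'yaw',np.arctan2(d[0],-d[1]).round(3),np.linalg.norm(d[:2]).round(4))
P('ears',(280,150),(474,112),.004)
P('screws',(317,165),(455,139),.028)
P('bridgefront',(310,193),(469,160),.028)
P('bridgeback',(300,148),(462,117),.028)
P('stopback',(293,108),(447,83),.013)
P('railend',(303,262),(499,222),.013)
for u,v in((145,335),(140,190),(565,60)): print('byst',ray(T,230+u/3.3,140+v/3.3,.02).round(4))
W=vision.camera('wrist');R=np.array(W['R']);print((-R.T@W['t']).round(3),R.round(2))
```

```text
ears [0.668  0.2169 0.004 ] [0.6986 0.1045 0.004 ] mid [0.6833 0.1607 0.004 ] yaw 0.266 0.1165
screws [0.6531 0.1945 0.028 ] [0.6737 0.1164 0.028 ] mid [0.6634 0.1555 0.028 ] yaw 0.258 0.0808
bridgefront [0.6362 0.1975 0.028 ] [0.6616 0.1078 0.028 ] mid [0.6489 0.1527 0.028 ] yaw 0.276 0.0932
bridgeback [0.6626 0.2049 0.028 ] [0.6871 0.113  0.028 ] mid [0.6748 0.159  0.028 ] yaw 0.261 0.0951
stopback [0.6912 0.2108 0.013 ] [0.7123 0.1218 0.013 ] mid [0.7018 0.1663 0.013 ] yaw 0.233 0.0915
railend [0.5993 0.1991 0.013 ] [0.6302 0.0878 0.013 ] mid [0.6147 0.1434 0.013 ] yaw 0.271 0.1155
byst [0.5494 0.2855 0.02  ]
byst [0.634  0.2952 0.02  ]
byst [0.7284 0.0541 0.02  ]
[0.092 0.673 0.373] [[ 0.25  0.97 -0.  ]
 [ 0.92 -0.24  0.32]
 [ 0.31 -0.08 -0.95]]
```

Jig at about (0.662, 0.156), yaw 0.263. Heel at about (0.500, 0.141), yaw about 0.11. The plan is to push with both fingertips on the flat edge, so I'm moving behind the heel now.

Call:
servo_tool(
  hand=[-0.8,-0.8,-0.8,-0.8,-0.8,-0.8,-0.8,-0.8],
  linear=[
    [-0.038,-0.043,0],
    [-0.038,-0.043,0],
    [-0.038,-0.043,0],
    [-0.038,-0.043,0],
    [-0.038,-0.043,0],
    [-0.038,-0.043,0],
    [-0.038,-0.043,0],
    [-0.038,-0.043,0],
  ],
  twist=[0,0,0,0,0,0,0,0],
)

```text
t: 1.4
eef_pos: [0.3785, 0.2417, 0.2224]
tcp_rot: [0.4, 3.115, 0.001]
force: [0.4, 0.2, 0.1]
opening: 0.0083
grip_force: 0.0
```

Call:
servo_tool(
  hand=[-0.8,-0.8,-0.8,-0.8,-0.8,-0.8],
  linear=[
    [-0.038,-0.043,0],
    [-0.038,-0.043,0],
    [0,0,0],
    [0,0,0.04],
    [0,0,0.04],
    [0,0,0],
  ],
  twist=[0,0,-0.185,-0.185,0,0],
)

```text
t: 2.15
eef_pos: [0.4265, 0.1399, 0.139]
tcp_rot: [0.178, -3.129, 0.002]
force: [-0.8, -1.3, 0.6]
opening: 0.0087
grip_force: 0.0
```

```bash
cat >> h.py <<'E'
from scipy.spatial.transform import Rotation
def st():
    o=ctrl.get_obs();R=Rotation.from_rotvec(o['tcp_rot']).as_matrix();f=-R[:,0]
    print('t',round(o['t'],2),'tcp',o['eef_pos'].round(4),'head',np.arctan2(f[1],f[0]).round(3),'tilt',R[:,2].round(3),'F',o['force'].round(1),'open',round(o['opening'],4))
E
python3 - <<'E'
from h import *
st();snap('wrist','w1.png')
E
```

```text
t 2.15 tcp [0.4265 0.1399 0.139 ] head 0.114 tilt [-0.007 -0.002 -1.   ] F [-0.8 -1.3  0.6] open 0.0087
```

View pics/w1.png

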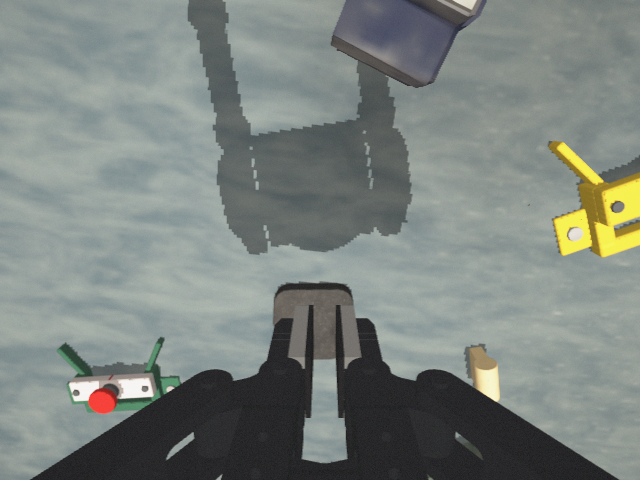

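The wrist view looks upside down (image down is forward). The heel is at (313,315), with its flat edge along row ~285 and columns 276–352. The vise is at the top and well clear of the tool.

```bash
python3 - <<'E'
from h import *
c=snap('wrist');q=c['pixels'].astype(int)
for z in(.012,0): print(z,[ray(c,u,v,z)[:2].round(4).tolist() for u,v in((276,292),(283,285),(343,285),(352,292),(274,315),(355,318))])
# top edge of rubber top face: per-column transition
E
python3 - <<'E'
from h import *
T=snap('top');q=T['pixels'].astype(int)
m=(q.max(2)<105).astype(np.uint8);m[:240]=0;m[305:]=0;m[:,:325]=0;m[:,385:]=0
ys,xs=np.where(m);print(xs.min(),xs.max(),ys.min(),ys.max(),len(xs))
E
```

```text
0.012 [[0.4819, 0.1101], [0.4757, 0.1148], [0.4706, 0.1589], [0.4755, 0.1662], [0.5011, 0.1101], [0.4967, 0.1714]]
0 [[0.4876, 0.1092], [0.4811, 0.1141], [0.4759, 0.1601], [0.481, 0.1677], [0.5077, 0.1092], [0.5031, 0.1731]]
325 384 240 304 853
```

Call:
servo_tool(
  hand=[-0.8,-0.8,-0.8,-0.8,-0.8,-0.8],
  linear=[
    [0,-0.008,0.04],
    [0,0,0.04],
    [0,0,0.02],
    [0,0,0.01],
    [0,0,0.005],
    [0,0,0],
  ],
  twist=[0,0,0,0,0,0],
)

```text
t: 3.05
eef_pos: [0.4316, 0.1332, 0.0279]
tcp_rot: [-0.179, 3.135, 0.001]
force: [-0.2, 0.2, 0.2]
opening: 0.0082
grip_force: 0.0
```

Run:
```python
from h import *
st();snap('wrist','w2.png')
```

```text
t 3.05 tcp [0.4316 0.1332 0.0279] head 0.114 tilt [ 0.002  0.    -1.   ] F [-0.2  0.2  0.2] open 0.0082
```

View pics/w2.png

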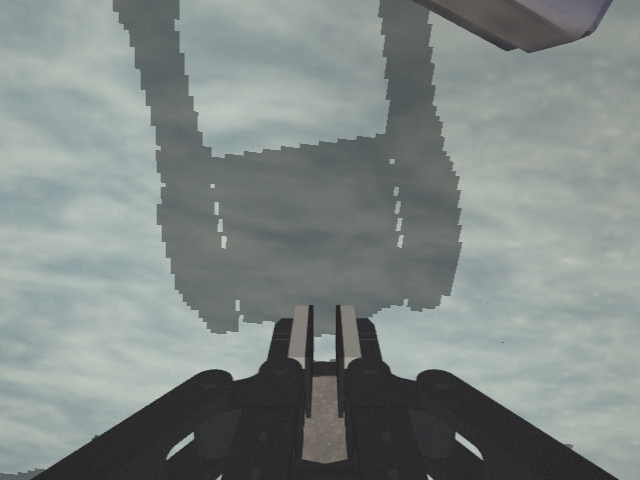

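The finger pads are at columns 290–358. The heel's flat edge shows between them at row ~362, straight ahead. I'll lower a little and advance.

Call:
servo_tool(
  hand=[-0.8,-0.8,-0.8,-0.8,-0.8,-0.8],
  linear=[
    [-0.008,0,0.004],
    [-0.008,0,0],
    [-0.006,0,0],
    [-0.004,0,0],
    [0,0,0],
    [0,0,0],
  ],
  twist=[0,0,0,0,0,0],
)

```text
t: 3.85
eef_pos: [0.4561, 0.1358, 0.0228]
tcp_rot: [0.179, -3.136, 0.0]
force: [-0.4, -0.1, -0.9]
opening: 0.0086
grip_force: 0.0
```

```bash
cat >> h.py <<'E'
def edge(c):
    "flat edge seen between the fingers, bottom line z=0"
    q=c['pixels'].astype(int)
    out=[]
    for u in(316,320,324,328,332):
        col=q[300:470,u].max(1);i=np.where(col<75)[0]
        if len(i): out.append((u,300+i[0]))
    return out
def heel(c,thr=105,pad=.07,guess=None):
    "heel outline in top/scene view around a guess"
    u,v=proj(c,(*guess,.012));k=int(22*c['fx']/T0) if 0 else 40
    return u,v
E
python3 - <<'E'
from h import *
st();c=snap('wrist');e=edge(c);print(e,[ray(c,u,v,0)[:2].round(4).tolist() for u,v in e])
q=c['pixels'][330:460:5,323].max(1);print(q)
o=ctrl.get_obs();R=Rotation.from_rotvec(o['tcp_rot']).as_matrix()
for d in(.005,.008,.011): print(d,proj(c,o['eef_pos']+R@np.array([-d,0,.018])))
cv2.imwrite('pics/w3.png',cv2.resize(c['pixels'][280:480,220:430,::-1],None,fx=2.8,fy=2.8))
E
```

```text
t 3.85 tcp [0.4561 0.1358 0.0228] head 0.114 tilt [-0.001 -0.    -1.   ] F [-0.4 -0.1 -0.9] open 0.0086
[(316, np.int64(324)), (320, np.int64(324)), (324, np.int64(324)), (328, np.int64(324)), (332, np.int64(324))] [[0.4733, 0.1334], [0.4731, 0.1353], [0.4729, 0.1372], [0.4727, 0.1391], [0.4725, 0.1409]]
[ 49  47  75  77  74  74 116 121 117 117 127 111 121 120 112 113 114 112
 107 105 115 108 110 180 177 176]
0.005 (np.float64(325.2813376314918), np.float64(306.11489081538184))
0.008 (np.float64(325.28107446812135), np.float64(312.03324408754224))
0.011 (np.float64(325.280813932848), np.float64(317.892493364678))
```

View pics/w3.png

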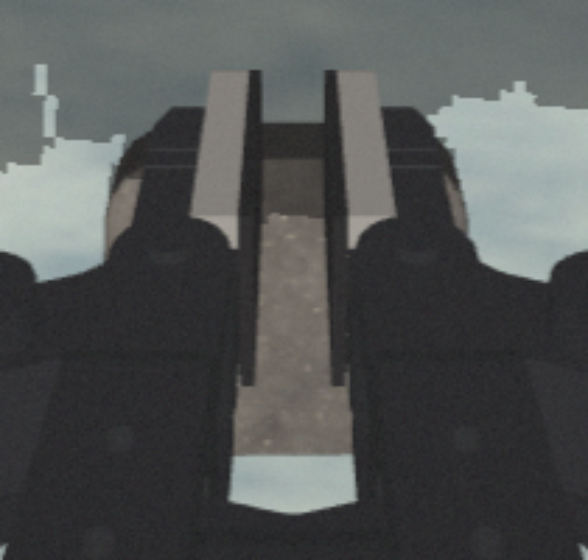

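The flat edge lies about 6 mm ahead of the finger fronts and is square to them. I'll push along an S-curve: turn right, go straight, then turn left into line with the jig.

Call:
servo_tool(
  hand=[-0.8,-0.8,-0.8,-0.8,-0.8,-0.8,-0.8,-0.8],
  linear=[
    [-0.006,-0.001,0],
    [-0.005,0,0],
    [-0.005,0.002,0],
    [-0.005,0.002,0],
    [-0.005,0.002,0],
    [-0.005,0.002,0],
    [-0.005,0.002,0],
    [-0.005,0.002,0],
  ],
  twist=[0,0,0.05,0.05,0.05,0.05,0.05,0.05],
)

```text
t: 4.9
eef_pos: [0.498, 0.1479, 0.023]
tcp_rot: [0.294, 3.128, 0.0]
force: [0.5, 0.8, 0.6]
opening: 0.0086
grip_force: 0.0
```

```bash
cat >> h.py <<'E'
J=np.array([.662,.1558]);JY=.263
def report():
    st();o=ctrl.get_obs();R=Rotation.from_rotvec(o['tcp_rot']).as_matrix();f=-R[:2,0];yaw=np.arctan2(f[1],f[0])
    c=snap('wrist');e=edge(c);print(e,[ray(c,u,v,0)[:2].round(4).tolist() for u,v in e[::4]])
    H=o['eef_pos'][:2]+f*.041
    d=H-J;a=np.array([np.cos(JY),np.sin(JY)]);print('heel if on fingers: along %.4f lat %.4f yaw %.3f'%(d@a,a[0]*d[1]-a[1]*d[0],yaw-JY))
    return c
E
python3 - <<'E'
from h import *
report()
E
```

```text
t 4.9 tcp [0.498  0.1479 0.023 ] head -0.187 tilt [ 0.  0. -1.] F [0.5 0.8 0.6] open 0.0086
[(316, np.int64(309)), (320, np.int64(304)), (324, np.int64(301)), (328, np.int64(309)), (332, np.int64(301))] [[0.5063, 0.1419], [0.5036, 0.15]]
heel if on fingers: along -0.1235 lat 0.0171 yaw -0.450
```

Call:
servo_tool(
  hand=[-0.8,-0.8,-0.8,-0.8,-0.8,-0.8,-0.8,-0.8],
  linear=[
    [-0.005,0,0],
    [-0.005,0,0],
    [-0.005,0,0],
    [-0.005,-0.002,0],
    [-0.005,-0.002,0],
    [-0.005,-0.002,0],
    [-0.005,-0.002,0],
    [-0.005,-0.002,0],
  ],
  twist=[0,0,0,-0.05,-0.05,-0.05,-0.05,-0.05],
)

```text
t: 5.95
eef_pos: [0.5365, 0.1327, 0.023]
tcp_rot: [-0.104, 3.14, -0.0]
force: [0.1, 0.4, -1.0]
opening: 0.0087
grip_force: 0.0
```

Run:
```python
from h import *
c=report()
S=snap('scene');T=snap('top')
a=cv2.resize(c['pixels'][270:480,200:440,::-1],(400,350));b=cv2.resize(T['pixels'][150:290,280:440,::-1],(400,350),interpolation=cv2.INTER_CUBIC)
cv2.imwrite('pics/w4.png',np.hstack([a,b]))
```

```text
t 5.95 tcp [0.5365 0.1327 0.023 ] head 0.066 tilt [ 0. -0. -1.] F [ 0.1  0.4 -1. ] open 0.0087
[(316, np.int64(463)), (320, np.int64(463)), (324, np.int64(464)), (328, np.int64(463)), (332, np.int64(463))] [[0.6381, 0.1345], [0.6376, 0.1431]]
heel if on fingers: along -0.0869 lat 0.0023 yaw -0.197
```

View pics/w4.png

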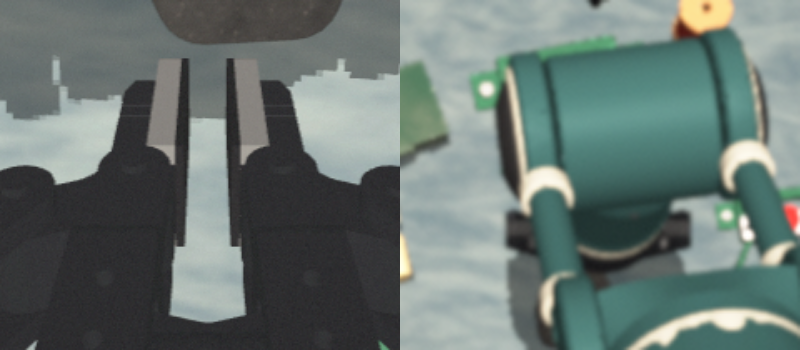

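The heel has ended up behind the fingers: its narrow end is at the top of the crop, around wrist pixel (348,297). The fingers passed over it, so I need its position before anything else.

Run:
```python
from h import *
c=snap('wrist');q=c['pixels'].astype(int)
print([ray(c,u,v,.012)[:2].round(4).tolist() for u,v in((299,285),(315,296),(380,294),(398,280))])
o=ctrl.get_obs();R=Rotation.from_rotvec(o['tcp_rot']).as_matrix()
# where finger tip bottom corner pixels (image row 305, cols 296,306 / 336,343) would lie at given heights
for z in(.004,.012,.02,.03):print(z,[((ray(c,u,305,z)-o['eef_pos'])@R).round(4).tolist() for u in(296,350)])
cv2.imwrite('pics/w5.png',c['pixels'][:,:,::-1])
```

```text
[[0.5286, 0.121], [0.5334, 0.1281], [0.5307, 0.1561], [0.5237, 0.163]]
0.004 [[-0.0052, -0.0134, 0.0189], [-0.0053, 0.0112, 0.0189]]
0.012 [[-0.0012, -0.0128, 0.0109], [-0.0012, 0.0107, 0.0109]]
0.02 [[0.0029, -0.0122, 0.0029], [0.0029, 0.0101, 0.0029]]
0.03 [[0.008, -0.0115, -0.0071], [0.0079, 0.0094, -0.0071]]
```

View pics/w5.png

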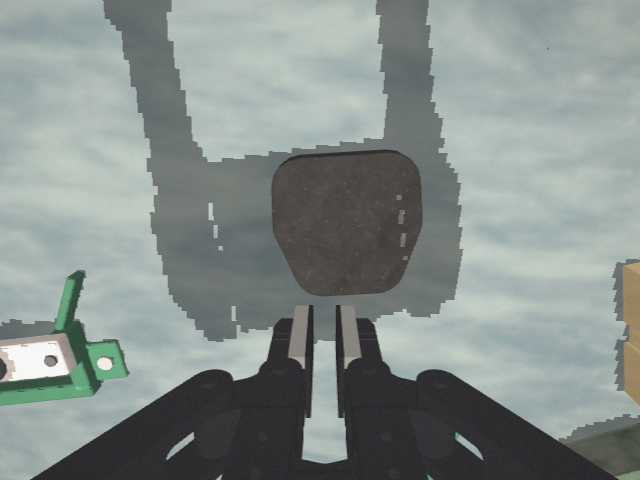

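The heel never moved and is still at about (0.502, 0.139). The tips ride higher than "19 mm ahead" suggests, so they cleared its 12 mm height. I'll back off behind the heel and find the bench by touch, in small downward steps.

Call:
servo_tool(
  hand=[-0.8,-0.8,-0.8,-0.8,-0.8,-0.8,-0.8,-0.8],
  linear=[
    [0,0,-0.03],
    [0.048,0.003,0],
    [0.048,0.002,0],
    [0,0,0.02],
    [0,0,0.01],
    [0,0,0.002],
    [0,0,0.002],
    [0,0,0],
  ],
  twist=[0,0,-0.048,0,0,0,0,0],
)

```text
t: 7.15
eef_pos: [0.4407, 0.1318, 0.0192]
tcp_rot: [-0.176, 3.136, 0.0]
force: [-0.3, -0.0, 0.3]
opening: 0.0084
grip_force: 0.0
```

Run:
```python
from h import *
c=report()
print(proj(c,(.4733,.137,0)),proj(c,(.5,.137,.012)))
q=c['pixels'].astype(int);print(q[290:470:6,323].max(1))
```

```text
t 7.15 tcp [0.4407 0.1318 0.0192] head 0.112 tilt [ 0.  0. -1.] F [-0.3 -0.   0.3] open 0.0084
[(316, np.int64(357)), (320, np.int64(357)), (324, np.int64(357)), (328, np.int64(357)), (332, np.int64(357))] [[0.4736, 0.1311], [0.4728, 0.1387]]
heel if on fingers: along -0.1794 lat 0.0282 yaw -0.151
(np.float64(328.34981467593167), np.float64(357.5969300043549)) (np.float64(322.14894335926715), np.float64(420.8043989445922))
[105 108 112 113 118 118 113 115 111 111 184 101  49  47 127 118 119 119
 115 115 119 119 124 119 113 112 111 110 106  44]
```

Call:
servo_tool(
  hand=[-0.8,-0.8,-0.8,-0.8],
  linear=[
    [0,0,0.002],
    [0,0,0.002],
    [0,0,0],
    [0,0,0],
  ],
  twist=[0,0,0,0],
)

```text
t: 7.7
eef_pos: [0.44, 0.1317, 0.0149]
tcp_rot: [0.176, -3.137, 0.0]
force: [1.0, -0.0, -0.2]
opening: 0.0085
grip_force: 0.0
```

Call:
servo_tool(
  hand=[-0.8,-0.8,-0.8,-0.8],
  linear=[
    [0,0,0.002],
    [0,0,0.001],
    [0,0,0],
    [0,0,0],
  ],
  twist=[0,0,0,0],
)

```text
t: 8.2
eef_pos: [0.44, 0.1318, 0.012]
tcp_rot: [0.176, -3.137, 0.0]
force: [0.3, -0.2, 0.0]
opening: 0.0086
grip_force: 0.0
```

Call:
servo_tool(
  hand=[-0.8,-0.8,-0.8,-0.8],
  linear=[
    [0,0,0.002],
    [0,0,0.001],
    [0,0,0],
    [0,0,0],
  ],
  twist=[0,0,0,0],
)

```text
t: 8.7
eef_pos: [0.4401, 0.1318, 0.009]
tcp_rot: [-0.176, 3.137, 0.0]
force: [0.3, -0.6, -0.1]
opening: 0.0085
grip_force: 0.0
```

Call:
servo_tool(
  hand=[-0.8,-0.8,-0.8,-0.8],
  linear=[
    [0,0,0.002],
    [0,0,0.001],
    [0,0,0],
    [0,0,0],
  ],
  twist=[0,0,0,0],
)

```text
t: 9.2
eef_pos: [0.44, 0.1318, 0.006]
tcp_rot: [0.176, -3.137, 0.0]
force: [-0.1, -0.1, 0.1]
opening: 0.0083
grip_force: 0.0
```

Call:
servo_tool(
  hand=[-0.8,-0.8,-0.8],
  linear=[
    [0,0,0.002],
    [0,0,0],
    [0,0,0],
  ],
  twist=[0,0,0],
)

```text
t: 9.57
eef_pos: [0.44, 0.1318, 0.004]
tcp_rot: [0.176, -3.137, 0.0]
force: [0.2, -0.0, -0.6]
opening: 0.0086
grip_force: 0.0
```

Call:
servo_tool(
  hand=[-0.8,-0.8,-0.8],
  linear=[
    [0,0,0.002],
    [0,0,0],
    [0,0,0],
  ],
  twist=[0,0,0],
)

```text
t: 9.95
eef_pos: [0.44, 0.1318, 0.002]
tcp_rot: [0.176, -3.137, -0.0]
force: [-0.7, -0.9, 0.7]
opening: 0.0084
grip_force: 0.0
```

Run:
```python
from h import *
c=report();S=snap('scene')
o=ctrl.get_obs();u,v=proj(S,o['eef_pos']);print(u,v);u,v=int(u),int(v)
a=cv2.resize(S['pixels'][v-60:v+50,u-60:u+80,::-1],(420,330),interpolation=cv2.INTER_CUBIC)
b=cv2.resize(c['pixels'][270:480,200:440,::-1],(377,330));cv2.imwrite('pics/w6.png',np.hstack([a,b]))
```

```text
t 9.95 tcp [0.44   0.1318 0.002 ] head 0.112 tilt [-0.  0. -1.] F [-0.7 -0.9  0.7] open 0.0084
[(316, np.int64(381)), (320, np.int64(381)), (324, np.int64(381)), (328, np.int64(381)), (332, np.int64(381))] [[0.4736, 0.1314], [0.4728, 0.1384]]
heel if on fingers: along -0.1800 lat 0.0283 yaw -0.151
307.1133820816461 316.5075144760606
```

View pics/w6.png

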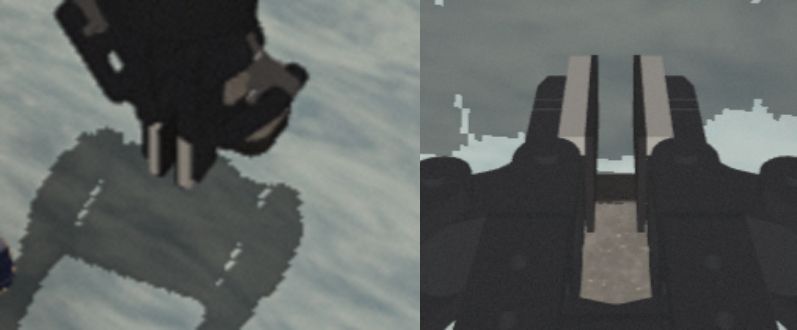

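Run:
```python
from h import *
c=snap('wrist');S=snap('scene');o=ctrl.get_obs();u0,v0=[int(x) for x in proj(S,o['eef_pos'])]
def P(c):return np.diag([1,1,1])@np.array([[c['fx'],0,c['cx']],[0,c['fy'],c['cy']],[0,0,1]])@np.hstack([np.array(c['R']),np.array(c['t']).reshape(3,1)])
R=Rotation.from_rotvec(o['tcp_rot']).as_matrix()
for a,b in(((171,182),(324,305)),((171,178),(324,305))):
    X=cv2.triangulatePoints(P(c),P(S),np.array([b],float).T,np.array([[u0-60+a[0]/3,v0-60+a[1]/3]]).T);X=X[:3,0]/X[3];print(X.round(4),((X-o['eef_pos'])@R).round(4))
print('scene cam',(-np.array(S['R']).T@S['t']).round(3),'wrist cam in tool',((-np.array(c['R']).T@c['t']-o['eef_pos'])@R).round(4))
```

```text
[0.4301 0.1302 0.0123] [ 0.0101 -0.0005 -0.0103]
[0.4289 0.1297 0.0165] [ 0.0113 -0.0009 -0.0145]
scene cam [-0.048 -0.23   0.719] wrist cam in tool [ 0.0815 -0.0005 -0.1514]
```

Triangulating shows the real fingertips about 12 mm behind the reported TCP, so they're still ~14 mm up. The edge of the reported frame is off, so I'll keep descending by touch.

Call:
servo_tool(
  hand=[-0.8,-0.8,-0.8,-0.8,-0.8],
  linear=[
    [0,0,0.003],
    [0,0,0.003],
    [0,0,0.002],
    [0,0,0],
    [0,0,0],
  ],
  twist=[0,0,0,0,0],
)

```text
t: 10.78
eef_pos: [0.44, 0.1318, -0.006]
tcp_rot: [0.176, -3.137, 0.0]
force: [1.4, -0.7, -0.5]
opening: 0.0088
grip_force: 0.0
```

Call:
servo_tool(
  hand=[-0.8,-0.8,-0.8],
  linear=[
    [0,0,0.002],
    [0,0,0],
    [0,0,0],
  ],
  twist=[0,0,0],
)

```text
t: 11.15
eef_pos: [0.44, 0.1318, -0.008]
tcp_rot: [0.176, -3.137, 0.0]
force: [0.0, 0.6, 0.2]
opening: 0.0084
grip_force: 0.0
```

Call:
servo_tool(
  hand=[-0.8,-0.8,-0.8],
  linear=[
    [0,0,0.001],
    [0,0,0],
    [0,0,0],
  ],
  twist=[0,0,0],
)

```text
t: 11.52
eef_pos: [0.4402, 0.1318, -0.009]
tcp_rot: [-0.176, 3.136, 0.0]
force: [1.3, 0.1, 0.7]
opening: 0.0087
grip_force: 0.1
```

Call:
servo_tool(
  hand=[-0.8,-0.8,-0.8],
  linear=[
    [0,0,0.001],
    [0,0,0],
    [0,0,0],
  ],
  twist=[0,0,0],
)

```text
t: 11.9
eef_pos: [0.4402, 0.1318, -0.009]
tcp_rot: [0.176, -3.136, 0.0]
force: [-3.5, -0.5, 10.6]
opening: 0.0084
grip_force: 5.1
```

Bench contact came at TCP z = −0.009, so tip height is TCP z + 9 mm. I'll raise 5 mm and make the S-curve push again.

Call:
servo_tool(
  hand=[-0.8,-0.8,-0.8,-0.8,-0.8,-0.8,-0.8,-0.8],
  linear=[
    [0,0,-0.005],
    [-0.008,0,0],
    [-0.008,0,0],
    [-0.005,0,0],
    [-0.004,0,0],
    [-0.003,0,0],
    [0,0,0],
    [0,0,0],
  ],
  twist=[0,0,0,0,0,0,0,0],
)

```text
t: 12.9
eef_pos: [0.4677, 0.1349, -0.0051]
tcp_rot: [0.176, -3.136, 0.0]
force: [0.4, 0.1, -0.3]
opening: 0.0085
grip_force: 0.0
```

Run:
```python
from h import *
c=report();print(c['pixels'][300:480:6,323].max(1))
```

```text
t 12.9 tcp [ 0.4677  0.1349 -0.0051] head 0.112 tilt [-0. -0. -1.] F [ 0.4  0.1 -0.3] open 0.0085
[(316, np.int64(347)), (320, np.int64(347)), (324, np.int64(347)), (328, np.int64(347)), (332, np.int64(347))] [[0.4797, 0.1324], [0.479, 0.1388]]
heel if on fingers: along -0.1525 lat 0.0241 yaw -0.151
[121 119 116 114 116 121 120 118  50  49  47  83  77  71  77  76  71 116
 120 124 119 123 121 116 114 114 113 115  47  46]
```

The flat edge moved with the fingers, so contact is real. Continuing the curve.

Call:
servo_tool(
  hand=[-0.8,-0.8,-0.8,-0.8,-0.8,-0.8,-0.8,-0.8],
  linear=[
    [-0.005,0.002,0],
    [-0.005,0.002,0],
    [-0.005,0.002,0],
    [-0.005,0.002,0],
    [-0.005,0.002,0],
    [-0.005,0,0],
    [-0.005,0,0],
    [0,0,0],
  ],
  twist=[0.05,0.05,0.05,0.05,0.05,0,0,0],
)

```text
t: 13.95
eef_pos: [0.5031, 0.1437, -0.0049]
tcp_rot: [0.216, 3.134, 0.0]
force: [0.0, 0.1, 2.1]
opening: 0.0085
grip_force: 0.0
```

Run:
```python
from h import *
c=report()
o=ctrl.get_obs();R=Rotation.from_rotvec(o['tcp_rot']).as_matrix()
print('front corner px of narrow end', [[round(float(x),1) for x in proj(c,np.append((o['eef_pos']+R@np.array([-.071,y,0]))[:2],.012))] for y in(-.0115,0,.0115)])
print(c['pixels'][300:480:6,323].max(1))
```

```text
t 13.95 tcp [ 0.5031  0.1437 -0.0049] head -0.138 tilt [ 0.001  0.    -1.   ] F [0.  0.1 2.1] open 0.0085
[(316, np.int64(346)), (320, np.int64(346)), (324, np.int64(346)), (328, np.int64(346)), (332, np.int64(346))] [[0.5139, 0.1383], [0.5148, 0.1448]]
heel if on fingers: along -0.1188 lat 0.0137 yaw -0.401
front corner px of narrow end [[298.3, 483.0], [325.3, 483.0], [352.4, 483.0]]
[111 110 110 107 107 106 113 114  49  47  43  77  75  72  77  73  74 113
 115 121 117 118 121 111 113 114 107 109  42  43]
```

Call:
servo_tool(
  hand=[-0.8,-0.8,-0.8,-0.8,-0.8,-0.8,-0.8,-0.8],
  linear=[
    [-0.005,0,0],
    [-0.005,0,0],
    [-0.005,0,0],
    [-0.005,-0.002,0],
    [-0.005,-0.002,0],
    [-0.005,-0.002,0],
    [-0.005,-0.002,0],
    [-0.005,-0.002,0],
  ],
  twist=[0,0,0,-0.05,-0.05,-0.05,-0.05,-0.05],
)

```text
t: 15.0
eef_pos: [0.5424, 0.1307, -0.005]
tcp_rot: [0.179, -3.136, 0.0]
force: [-0.4, 0.3, 0.7]
opening: 0.0088
grip_force: 0.2
```

Call:
servo_tool(
  hand=[-0.8,-0.8,-0.8,-0.8,-0.8],
  linear=[
    [-0.005,-0.002,0],
    [-0.005,-0.002,0],
    [-0.005,-0.002,0],
    [0,0,0],
    [0,0,0],
  ],
  twist=[-0.05,-0.05,-0.05,0,0],
)

```text
t: 15.62
eef_pos: [0.5577, 0.1273, -0.0051]
tcp_rot: [0.409, -3.115, -0.0]
force: [0.5, 1.0, 1.1]
opening: 0.0086
grip_force: 0.0
```

Run:
```python
from h import *
c=report();T=snap('top');cv2.imwrite('pics/w7.png',c['pixels'][:,:,::-1])
```

```text
t 15.62 tcp [ 0.5577  0.1273 -0.0051] head 0.261 tilt [-0. -0. -1.] F [0.5 1.  1.1] open 0.0086
[(316, np.int64(348)), (320, np.int64(348)), (324, np.int64(348)), (328, np.int64(348)), (332, np.int64(348))] [[0.5703, 0.1267], [0.5687, 0.133]]
heel if on fingers: along -0.0671 lat -0.0004 yaw -0.002
```

View pics/w7.png

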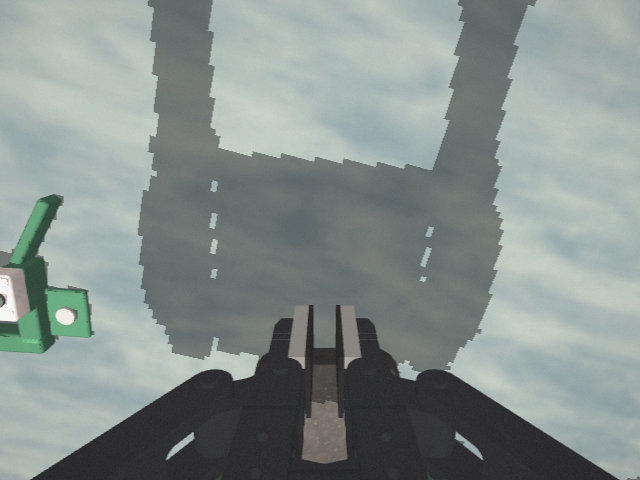

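The wrist view shows the flat edge level between the fingers at row 348. The small jig's post is at the far left and isn't touched. Picture views are used up, so I'll check centring numerically from here.

Run:
```python
from h import *
c=snap('wrist');q=c['pixels'].astype(int)
m=((q[...,0]-q[...,2])>=4)&(q.max(2)<150)
for r in range(345,400,5): 
    x=np.where(m[r,220:440])[0]+220;print(r,x.min() if len(x) else None,[a for a in x if a<285 or a>365][:40])
o=ctrl.get_obs();R=Rotation.from_rotvec(o['tcp_rot']).as_matrix()
for fx,y in((.011,.018),(.022,.026),(.035,.031)):
    print([[round(float(k)) for k in proj(c,np.append((o['eef_pos']+R@np.array([-fx,s*y,0]))[:2],.012))] for s in(-1,1)])
```

```text
345 289 []
350 289 []
355 264 [np.int64(264), np.int64(368), np.int64(382), np.int64(384)]
360 261 [np.int64(261), np.int64(390)]
365 301 [np.int64(390), np.int64(392)]
370 313 [np.int64(391), np.int64(393), np.int64(395)]
375 305 [np.int64(379)]
380 312 []
385 312 []
390 309 []
395 312 [np.int64(371)]
[[278, 363], [373, 363]]
[[258, 388], [393, 387]]
[[247, 415], [404, 415]]
```

The heel is centred on the fingers (edges at ±64 px), in line with the jig and 67 mm out. I'll push it in.

Call:
servo_tool(
  hand=[-0.8,-0.8,-0.8,-0.8,-0.8,-0.8,-0.8,-0.8],
  linear=[
    [-0.005,0,0],
    [-0.005,0,0],
    [-0.005,0,0],
    [-0.005,0,0],
    [-0.005,0,0],
    [-0.005,0,0],
    [-0.005,0,0],
    [0,0,0],
  ],
  twist=[0,0,0,0,0,0,0,0],
)

```text
t: 16.77
eef_pos: [0.5922, 0.1366, -0.0049]
tcp_rot: [-0.411, 3.114, 0.0]
force: [0.2, -0.1, 0.4]
opening: 0.0088
grip_force: 0.0
```

Run:
```python
from h import *
c=report();q=c['pixels'].astype(int)
m=((q[...,0]-q[...,2])>=4)&(q.max(2)<150)
for r in (355,360,365,370): print(r,[a for a in np.where(m[r,220:440])[0]+220 if a<285 or a>365])
```

```text
t 16.77 tcp [ 0.5922  0.1366 -0.0049] head 0.262 tilt [ 0.001  0.    -1.   ] F [ 0.2 -0.1  0.4] open 0.0088
[(316, np.int64(346)), (320, np.int64(346)), (324, np.int64(346)), (328, np.int64(346)), (332, np.int64(346))] [[0.604, 0.1358], [0.6023, 0.1421]]
heel if on fingers: along -0.0314 lat -0.0005 yaw -0.001
355 [np.int64(265), np.int64(266), np.int64(382), np.int64(390)]
360 [np.int64(383), np.int64(385), np.int64(393)]
365 [np.int64(391), np.int64(392)]
370 [np.int64(390), np.int64(391), np.int64(392), np.int64(393), np.int64(394), np.int64(396)]
```

Call:
servo_tool(
  hand=[-0.8,-0.8,-0.8,-0.8,-0.8,-0.8,-0.8],
  linear=[
    [-0.004,0,0],
    [-0.004,0,0],
    [-0.004,0,0],
    [-0.004,0,0],
    [-0.004,0,0],
    [-0.004,0,0],
    [0,0,0],
  ],
  twist=[0,0,0,0,0,0,0],
)

```text
t: 17.7
eef_pos: [0.6152, 0.1428, -0.0049]
tcp_rot: [-0.411, 3.114, 0.0]
force: [-0.3, 0.1, -0.4]
opening: 0.0086
grip_force: 0.0
```

Call:
servo_tool(
  hand=[-0.8,-0.8,-0.8,-0.8],
  linear=[
    [-0.002,0,0],
    [-0.002,0,0],
    [0,0,0],
    [0,0,0],
  ],
  twist=[0,0,0,0],
)

```text
t: 18.2
eef_pos: [0.6186, 0.1437, -0.005]
tcp_rot: [-0.411, 3.115, 0.0]
force: [-0.7, 0.3, 0.1]
opening: 0.0083
grip_force: 0.0
```

Call:
servo_tool(
  hand=[-0.8,-0.8,-0.8],
  linear=[
    [-0.0015,0,0],
    [0,0,0],
    [0,0,0],
  ],
  twist=[0,0,0],
)

```text
t: 18.58
eef_pos: [0.6201, 0.1441, -0.005]
tcp_rot: [-0.411, 3.115, -0.0]
force: [-0.3, -0.2, 0.5]
opening: 0.0085
grip_force: 0.0
```

Call:
servo_tool(
  hand=[-0.8,-0.8,-0.8],
  linear=[
    [-0.0015,0,0],
    [0,0,0],
    [0,0,0],
  ],
  twist=[0,0,0],
)

```text
t: 18.95
eef_pos: [0.6216, 0.1445, -0.005]
tcp_rot: [-0.411, 3.115, 0.0]
force: [1.3, -0.4, 0.4]
opening: 0.0083
grip_force: 0.0
```

Call:
servo_tool(
  hand=[-0.8,-0.8,-0.8],
  linear=[
    [-0.001,0,0],
    [0,0,0],
    [0,0,0],
  ],
  twist=[0,0,0],
)

```text
t: 19.32
eef_pos: [0.6225, 0.1447, -0.005]
tcp_rot: [-0.411, 3.115, 0.0]
force: [-0.1, 0.2, 0.3]
opening: 0.0085
grip_force: 0.0
```

Call:
servo_tool(
  hand=[-0.8,-0.8,-0.8],
  linear=[
    [-0.001,0,0],
    [0,0,0],
    [0,0,0],
  ],
  twist=[0,0,0],
)

```text
t: 19.7
eef_pos: [0.6235, 0.145, -0.005]
tcp_rot: [-0.411, 3.115, 0.0]
force: [-0.3, -1.0, -0.2]
opening: 0.0085
grip_force: 0.0
```

Run:
```python
from h import *
c=report();print(c['pixels'][300:480:6,323].max(1))
```

```text
t 19.7 tcp [ 0.6235  0.145  -0.005 ] head 0.262 tilt [ 0.  0. -1.] F [-0.3 -1.  -0.2] open 0.0085
[(316, np.int64(345)), (320, np.int64(345)), (324, np.int64(345)), (328, np.int64(345)), (332, np.int64(345))] [[0.6348, 0.1441], [0.6332, 0.1504]]
heel if on fingers: along 0.0010 lat -0.0005 yaw -0.001
[119 114 112 116 121 118 123 120  52  47  50  79  79  79  79  77  74  75
  76 173 175 187 214 144  72  84  90 157  48  48]
```

Call:
servo_tool(
  hand=[-0.8,-0.8,-0.8],
  linear=[
    [-0.001,0,0],
    [0,0,0],
    [0,0,0],
  ],
  twist=[0,0,0],
)

```text
t: 20.12
eef_pos: [0.624, 0.1451, -0.0051]
tcp_rot: [0.411, -3.114, 0.0]
force: [-2.6, -0.8, 1.8]
opening: 0.0086
grip_force: 1.0
```

Call:
servo_tool(
  hand=[-0.8,-0.8,-0.8],
  linear=[
    [-0.001,0,0],
    [0,0,0],
    [0,0,0],
  ],
  twist=[0,0,0],
)

```text
t: 20.5
eef_pos: [0.624, 0.1452, -0.0052]
tcp_rot: [0.41, -3.112, 0.0]
force: [-4.9, -1.6, 3.6]
opening: 0.0087
grip_force: 2.6
```

Run:
```python
from h import *
c=report();q=c['pixels']
col=q[390:470,323].max(1);print(col)
for z in(.016,.028):
  for r in(412,):print(z,r,ray(c,323,r,z).round(4))
```

```text
t 20.5 tcp [ 0.624   0.1452 -0.0052] head 0.262 tilt [-0.003 -0.001 -1.   ] F [-4.9 -1.6  3.6] open 0.0087
[(316, np.int64(345)), (320, np.int64(345)), (324, np.int64(345)), (328, np.int64(345)), (332, np.int64(345))] [[0.6353, 0.1442], [0.6336, 0.1505]]
heel if on fingers: along 0.0016 lat -0.0004 yaw -0.001
[ 74  81  84  75  76  74  77  72  76  75  75  76  74  73  74  75  76  75
 141 173 172 173 172 175 174 174 173 174 173 172 172 176 179 177 180 185
 194 201 206 213 215 213 215 216 216 218 216 144  74  75  73  76  73  72
  74  75  75  75  77  79  93  93  87  91  91  92  90  91  89 125 152 158
 161 105  51  50  46  51  50  50]
0.016 412 [0.6533 0.152  0.016 ]
0.028 412 [0.6434 0.1494 0.028 ]
```

The heel has met the stop: −5 N along the axis, at the expected home position. One more small nudge to seat it, then I'll back off and rise.

Call:
servo_tool(
  hand=[-0.8,-0.8,-0.8],
  linear=[
    [-0.001,0,0],
    [0,0,0],
    [0,0,0],
  ],
  twist=[0,0,0],
)

```text
t: 20.92
eef_pos: [0.6241, 0.1452, -0.0053]
tcp_rot: [0.41, -3.11, 0.001]
force: [-7.0, -2.0, 5.5]
opening: 0.0086
grip_force: 3.7
```

Call:
servo_tool(
  hand=[-0.8,-0.8,-0.8,-0.8,-0.8,-1,-1,-1],
  linear=[
    [0.004,0,0],
    [0.01,0,0],
    [0.026,0,0],
    [0.03,0,0],
    [0,0,-0.04],
    [0,0,-0.04],
    [0,0,0],
    [0,0,0],
  ],
  twist=[0,0,0,0,0,0,0,0],
)

```text
t: 21.92
eef_pos: [0.5583, 0.1275, 0.0748]
tcp_rot: [-0.411, 3.114, 0.0]
force: [0.5, -0.9, -0.3]
opening: -0.0
grip_force: 0.0
```

Run:
```python
from h import *
st();c=snap('wrist');q=c['pixels'].astype(int)
m=((q[...,0]>q[...,1]*1.7+20)&(q[...,0]>90)).astype(np.uint8)
n,l,s,ce=cv2.connectedComponentsWithStats(m)
for i in range(1,n):
    if s[i,4]>40: print('red',ce[i].round(1),s[i],ray(c,*ce[i],.05).round(4))
for u in(290,305,320,335,350,365):
    col=q[:,u].max(1);print(u,col[240:460:6])
for x,y,z in((-.017,-.018,0),(-.017,0,0),(-.017,.018,0),(-.013,0,.016)):
    a=.262;X=np.array([.6636+np.cos(a)*x-np.sin(a)*y,.1558+np.sin(a)*x+np.cos(a)*y,z]);print('expect flat edge',[round(float(k),1) for k in proj(c,X)])
T=snap('top');S=snap('scene')
for c,b in((T,(325,165,370,205)),(S,(350,195,395,230))):
    q=c['pixels'].astype(int);m=np.zeros((480,640),np.uint8);m[b[1]:b[3],b[0]:b[2]]=(q[...,0]>q[...,1]*1.7+20)[b[1]:b[3],b[0]:b[2]];M=cv2.moments(m,True)
    print('cap',M['m00'], ray(c,M['m10']/max(M['m00'],1),M['m01']/max(M['m00'],1),.05).round(4))
```

```text
t 21.93 tcp [0.5583 0.1275 0.0748] head 0.262 tilt [ 0.  0. -1.] F [ 0.5 -0.9 -0.3] open -0.0
red [ 43.6 232.8] [  21  213   46   41 1435] [ 0.5638 -0.0006  0.05  ]
red [324.1 451.6] [314 438  21  26 421] [0.6507 0.1517 0.05  ]
290 [104 102 112 110 110 107 107 169 173 176 171 171 170 179  48  42  43  46
  45  44  44  45  47  41  43  46  42  44  39  42  40  44  42  42  37  39
  41]
305 [102 105 113 112 110 107 105 106 164 167 166 166 161 112  98 121 123 124
 124 123  44  46  44  45  46  43  43  43  38  41  39  42  42  41  35  35
  42]
320 [103 102 112 109 107 106 103 107 131 160 162  83  70  71  54  55  37  40
  41  34  49  45  47  50  48  47  48  48  48  48 174 190  69  77 150 247
 246]
335 [104 102 106 109 108 108 106 104 148 158 161 120 123 121 122 125 122 119
 122 121 151  43  46  48  42  42  36  41  44  43  46  48  48  46  41  43
  46]
350 [104 102 104 111 111 109 104 103 165 159 159 162 160 107  43  43  44  44
  42  43  41  43  51  45  41  40  39  42  41  44  39  42  43  39  40  40
  36]
365 [106 105 108 109 111 105 109 161 163 163 160 157 158 172 164 164 172 112
  42  44  44  43  37  44  47  45  43  44  39  41  44  44  40  43  48  42
  39]
expect flat edge [297.3, 386.4]
expect flat edge [324.9, 386.4]
expect flat edge [352.6, 386.4]
expect flat edge [325.0, 408.5]
cap 0.0 [0.9952 0.8619 0.05  ]
cap 28.0 [0.6681 0.1652 0.05  ]
```

Call:
servo_tool(
  hand=[-1,-1,-1,-1],
  linear=[
    [0.02,0,-0.04],
    [0.02,0,-0.04],
    [0,0,0],
    [0,0,0],
  ],
  twist=[0,0,0,0],
)

```text
t: 22.58
eef_pos: [0.5195, 0.1171, 0.1538]
tcp_rot: [0.41, -3.113, 0.0]
force: [0.8, -0.5, -0.2]
opening: 0.0
grip_force: 0.0
```

Run:
```python
from h import *
st();c=snap('wrist');q=c['pixels'].astype(int)
E=[]
for x,y,z in((-.017,-.016,0),(-.017,0,0),(-.017,.016,0),(-.013,0,.016)):
    a=.262;X=np.array([.6636+np.cos(a)*x-np.sin(a)*y,.1558+np.sin(a)*x+np.cos(a)*y,z]);p=proj(c,X);E.append(p);print('expect',[round(float(k),1) for k in p])
v0=int(E[1][1])
for u in range(285,370,8): 
    col=q[v0-25:v0+20,u].max(1);i=np.where(col<80)[0];print(u,v0-25+i[0] if len(i) else None,col[::5])
# rail/feet green near heel sides
m=((q[...,0]>q[...,1]*1.7+20)&(q[...,0]>90)).astype(np.uint8);n,l,s,ce=cv2.connectedComponentsWithStats(m)
for i in range(1,n):
    if s[i,4]>40: print('red',ce[i].round(1),s[i],ray(c,*ce[i],.05).round(4))
T=snap('top');q=T['pixels'].astype(int);m=np.zeros((480,640),np.uint8);m[165:205,325:370]=(q[...,0]>q[...,1]*1.7+20)[165:205,325:370];M=cv2.moments(m,True);print('top cap',M['m00'],ray(T,M['m10']/max(1,M['m00']),M['m01']/max(1,M['m00']),.05))
```

```text
t 22.57 tcp [0.5195 0.1171 0.1538] head 0.262 tilt [-0.001 -0.    -1.   ] F [ 0.8 -0.5 -0.2] open 0.0
expect [306.1, 367.0]
expect [324.7, 366.9]
expect [343.2, 366.9]
expect [324.7, 382.6]
285 341 [43 42 41 45 38 42 40 39 42]
293 341 [37 40 39 39 43 42 45 44 44]
301 341 [41 42 39 50 39 44 47 43 36]
309 360 [113 115 114 116  38  44  40  40  37]
317 369 [115 113 117 115 142 126  37  39  40]
325 341 [30 35 35 38 42 42 45 45 46]
333 365 [116 115 114 114 146  40  40  37  32]
341 359 [116 116 116 112  39  40  42  43  36]
349 341 [41 42 40 42 45 39 48 42 40]
357 341 [35 39 44 43 40 44 46 39 39]
365 344 [114  59  42  36  42  40  42  38  42]
red [127.9 254.9] [113 241  30  29 657] [ 0.5638 -0.0047  0.05  ]
red [324.1 428.3] [317 418  15  21 288] [0.6665 0.156  0.05  ]
top cap 0.0 [0.99524565 0.86186858 0.05      ]
```

Call:
servo_tool(
  hand=[-1,-1,-1,-1],
  linear=[
    [-0.04,0,0],
    [-0.05,0,0],
    [0,0,0],
    [0,0,0],
  ],
  twist=[0,0,0,0],
)

```text
t: 23.18
eef_pos: [0.6058, 0.1403, 0.1528]
tcp_rot: [0.41, -3.11, 0.0]
force: [-0.7, -0.2, -0.5]
opening: -0.0003
grip_force: 0.0
```

Run:
```python
from h import *
st();c=snap('wrist');q=c['pixels'].astype(int)
for x,y,z in((-.017,-.016,0),(-.017,0,0),(-.017,.016,0),(-.013,0,.016),(-.013,0,.028),(0,0,.05)):
    a=.262;X=np.array([.6636+np.cos(a)*x-np.sin(a)*y,.1558+np.sin(a)*x+np.cos(a)*y,z]);print('expect',(x,y,z),[round(float(k),1) for k in proj(c,X)])
    if (x,y)==(-.017,0):v0=int(proj(c,X)[1])
P=[]
for u in range(277,374,8): 
    col=q[v0-25:v0+20,u].max(1);i=np.where(col<80)[0]
    r=v0-25+i[0] if len(i) else None;w=ray(c,u,r,0) if r else None
    d=(w[:2]-np.array([.6636,.1558])) if r else None
    print(u,r,None if r is None else (np.array([[.966,.259],[-.259,.966]])@d).round(4),col[::5])
m=((q[...,0]>q[...,1]*1.7+20)&(q[...,0]>90)).astype(np.uint8);n,l,s,ce=cv2.connectedComponentsWithStats(m)
for i in range(1,n):
    if s[i,4]>40: print('red',ce[i].round(1),s[i],ray(c,*ce[i],.05).round(4))
```

```text
t 23.18 tcp [0.6058 0.1403 0.1528] head 0.262 tilt [-0.004 -0.001 -1.   ] F [-0.7 -0.2 -0.5] open -0.0003
expect (-0.017, -0.016, 0) [304.3, 271.8]
expect (-0.017, 0, 0) [324.5, 271.8]
expect (-0.017, 0.016, 0) [344.7, 271.8]
expect (-0.013, 0, 0.016) [324.6, 284.6]
expect (-0.013, 0, 0.028) [324.6, 291.3]
expect (0, 0, 0.05) [324.7, 322.0]
277 272 [-0.0169 -0.0377] [165 163 160 160 161  80  71 102 152]
285 None None [166 162 159 159 162 160  88  83 151]
293 259 [-0.0278 -0.0247] [159 166 149  37 108 113 107  65 150]
301 256 [-0.0303 -0.0184] [155 157  71  66 105 105 105  66 149]
309 256 [-0.0303 -0.0122] [170 154  52  74 111 108 114  94 149]
317 256 [-0.0303 -0.0059] [168 166  52  73 116 109 111  67 147]
325 256 [-0.0303  0.0004] [164 169  43  77 112 106  67  63 122]
333 256 [-0.0303  0.0066] [162 164  44  77 109 107 102  67 150]
341 256 [-0.0303  0.0129] [154 163  44  91 105 100 107  67 151]
349 256 [-0.0303  0.0191] [153 156  57  83 101 107 109  69 148]
357 260 [-0.0269  0.0255] [156 154 152  41 104 102 101  61 153]
365 None None [158 153 149 153 157 159 102 103 149]
373 272 [-0.0168  0.0384] [164 159 154 154 156  91  70  81 150]
red [106.3 123.3] [ 90 107  34  33 871] [ 0.5696 -0.0029  0.05  ]
red [325.7 302. ] [311 298  31   8 183] [0.6487 0.1525 0.05  ]
red [182.3 329.3] [159 314  47  35 911] [0.6946 0.0618 0.05  ]
red [618.9 418.4] [ 595  401   45   37 1243] [0.6851 0.3908 0.05  ]
```

The heel is home. Its flat edge is straight and square at jig x = −30 mm (17 mm in front of the bridge), centred between the rails (columns 277 and 373). Now over to the cap.

Call:
servo_tool(
  hand=[-1,-1,-1,-1,-1,-1,-1],
  linear=[
    [-0.03,0,0],
    [-0.03,0,0],
    [0,0,0.04],
    [0,0,0.04],
    [0,0,0.02],
    [0,0,0.004],
    [0,0,0],
  ],
  twist=[0,0,0,0,0,0,0],
)

```text
t: 24.1
eef_pos: [0.6656, 0.1562, 0.0522]
tcp_rot: [-0.41, 3.113, 0.0]
force: [0.4, -0.2, -0.6]
opening: 0.0003
grip_force: 0.0
```

Call:
servo_tool(
  hand=[-1,-1,-1,-1,-1],
  linear=[
    [0,0,0.002],
    [0,0,0.002],
    [0,0,0.002],
    [0,0,0.002],
    [0,0,0],
  ],
  twist=[0,0,0,0,0],
)

```text
t: 24.72
eef_pos: [0.6646, 0.1561, 0.0426]
tcp_rot: [0.411, -3.114, 0.0]
force: [0.2, 0.4, -0.6]
opening: 0.0002
grip_force: 0.0
```

Call:
servo_tool(
  hand=[-1,-1,-1,-1,-1],
  linear=[
    [0,0,0.001],
    [0,0,0.001],
    [0,0,0.001],
    [0,0,0],
    [0,0,0],
  ],
  twist=[0,0,0,0,0],
)

```text
t: 25.35
eef_pos: [0.665, 0.1561, 0.0403]
tcp_rot: [-0.411, 3.114, 0.0]
force: [-0.7, -0.5, 2.8]
opening: -0.0001
grip_force: 1.3
```

Call:
servo_tool(
  hand=[-1,-1,-1,-1,-1],
  linear=[
    [0,0,0.001],
    [0,0,0.001],
    [0,0,0.001],
    [0,0,0],
    [0,0,0],
  ],
  twist=[0,0,0,0,0],
)

```text
t: 25.98
eef_pos: [0.665, 0.1561, 0.0371]
tcp_rot: [-0.411, 3.114, 0.0]
force: [-0.9, -0.5, 4.3]
opening: -0.0004
grip_force: 2.2
```

Call:
servo_tool(
  hand=[-1,-1,-1,-1],
  linear=[
    [0,0,0.001],
    [0,0,0.001],
    [0,0,0],
    [0,0,0],
  ],
  twist=[0,0,0,0],
)

```text
t: 26.48
eef_pos: [0.665, 0.1562, 0.0352]
tcp_rot: [-0.411, 3.114, 0.0]
force: [-1.8, -0.2, 5.3]
opening: -0.0
grip_force: 2.7
```

Call:
servo_tool(
  hand=[-1,-1,-1,-1],
  linear=[
    [0,0,0.001],
    [0,0,0.001],
    [0,0,0],
    [0,0,0],
  ],
  twist=[0,0,0,0],
)

```text
t: 26.98
eef_pos: [0.6651, 0.1561, 0.0347]
tcp_rot: [-0.411, 3.114, -0.0]
force: [-5.2, -1.5, 11.4]
opening: -0.0001
grip_force: 6.1
```

The plunger is at its hard stop (11 N, no further travel). Releasing straight up, then back for a last check.

Call:
servo_tool(
  hand=[-1,-1,-1,-1,-1,-1,-1,-1],
  linear=[
    [0,0,0],
    [0,0,-0.004],
    [0,0,-0.008],
    [0,0,-0.05],
    [0,0,-0.05],
    [0.06,0,0],
    [0,0,0],
    [0,0,0],
  ],
  twist=[0,0,0,0,0,0,0,0],
)

```text
t: 27.98
eef_pos: [0.6068, 0.1405, 0.1446]
tcp_rot: [-0.411, 3.115, 0.0]
force: [0.2, 0.7, 0.0]
opening: 0.0001
grip_force: 0.0
```

Run:
```python
from h import *
st();c=snap('wrist');q=c['pixels'].astype(int)
for u in range(293,360,8):
    col=q[225:300,u].max(1);i=np.where(col<80)[0]
    if len(i):
        w=ray(c,u,225+i[0],0);d=w[:2]-np.array([.6636,.1558]);print(u,225+i[0],(np.array([[.966,.259],[-.259,.966]])@d).round(4))
S=snap('scene');q=S['pixels'].astype(int);m=np.zeros((480,640),np.uint8);m[195:230,350:395]=(q[...,0]>q[...,1]*1.7+20)[195:230,350:395]
M=cv2.moments(m,True);print('cap scene',M['m00'],M['m10']/max(1,M['m00']),M['m01']/max(1,M['m00']),'before 187 @371.8,212.8')
```

```text
t 27.98 tcp [0.6068 0.1405 0.1446] head 0.262 tilt [ 0.  0. -1.] F [0.2 0.7 0. ] open 0.0001
293 261 [-0.0276 -0.0243]
301 258 [-0.03   -0.0181]
309 258 [-0.03  -0.012]
317 258 [-0.03   -0.0059]
325 258 [-0.03    0.0002]
333 258 [-0.03    0.0063]
341 258 [-0.03    0.0124]
349 258 [-0.03    0.0185]
357 261 [-0.0276  0.0247]
cap scene 188.0 371.73936170212767 212.78191489361703 before 187 @371.8,212.8
```

The heel is still home and square, the cap has sprung back to its original pixel position, and the arm is touching nothing. Signing off.

```bash
python3 -c "
from workcell import workorder
print(workorder.sign_off())"
```

```text
the job is handed in; nothing more can be done
None
```

The heel was pushed in with the fingertips only and sits square and home against the back stop; the plunger was then pressed to its hard stop and sprang back, and the job was handed in at about 28 s (I did not re-measure the tack box, spool and lock cylinder at the end).

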